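# Slide the sample carrier under the plate reader head and shut the gate

### The arm

A 6-joint arm with a two-finger parallel gripper is mounted at the origin on a cart in front of the work surface, level with it; the furniture and walls round the work are solid. World frame = base frame: x ahead of the robot, y to its left, z up, the work surface at z = 0. Lengths are in m, angles in rad, forces in N, time in s.
With the tool pointing down it reaches from about 0.35 to 0.875 m from the base axis. Payload 15.5 kg.
Tool frame: the origin (TCP) lies midway between the tips of the shut fingers; the grasp point (between the pads) lies 19 mm behind it; z points along the fingers, y is the line along which they close (so a half turn about z gives the same grasp; the last joint's range is limited). The gripper opens to 85 mm and grips with 20 to 120 N. Pads are 22 mm wide; open, the fingers measure 114 mm over their backs; the gripper's body (76 mm by 85 mm) begins 54 mm behind the grasp point. The pads swing forward as they close: fully open they stand 13 mm farther back than shut.
Start: joints at [-1.327, 0.494, 1.345, -0, 1.302, -0.096], TCP at [0.208, -0.589, 0.231] pointing down, gripper open.
Joint ranges: [-2.91, 2.91], [-0.82, 2.16], [0.22, 2.67], [-1.22, 4.37], [0.12, 2.79], [-3.08, 3.08]. Speed limits (rad/s): [1.89, 1.89, 2.57, 3.01, 3.01, 3.01].

### API

Orientations are given as a rotation vector (axis times angle).
In Python, from plant import env gives the robot as it stands.
- The arm moves only by the tool jog_arm, never from a script. Its argument "plan" is a list that holds one entry, the list of rows, each a list of 7 numbers: the turn, a rotation vector about the tool's x, y, z in rad, then the shift along the tool's x, y, z in m, then the opening, from 0 (shut) to 1 (fully open). In form: [[[ax, ay, az, tx, ty, tz, grip], ...]]. A call has 1 to 10 rows; each row shifts and turns the commanded pose from where the row before left it, along the tool's axes as they then stand; what a row does not reach is not made up. A row lasts 1/12 s, in which the tool goes at most 41.7 mm and 7.16 degrees, less where a joint would pass 70% of its speed; a pose out of reach is approached as far as the arm can. A call with a gripper value outside its range is refused whole. The fingers move at their own pace and stop on an object; the grip force is fixed at half the most. Time passes only in rows, so rows that do not move let the fingers close. It gives the time, the measured TCP pose, the force and the opening at its end, in the units of the state.
- env.observe(): the state, without advancing time (a new reading comes with each control period).
- env.snapshot(name): name is "scene" or "top" or "wrist"; returns (picture, depth): 480x640x3 uint8, blue, green, red; 480x640 float32, m along the optical axis (not along the pixel's ray), 0 where there is no reading.
- env.camera_model(name): a dict with "fov_y" (degrees; the focal length in pixels is half the picture's height over the tangent of half this angle, whatever the lens; pixels are square), "cx", "cy" (the principal point, pixels), "T" (4x4, takes a point from camera to world coordinates). Camera axes: x right, y down, z forward; pixel columns grow to the right and rows downward; lengths in m; the calibration is good to about 2 mm. A picture is of the moment at which its call begins: read the wrist's pose just before it. camera_model takes no time and is no camera call; for the wrist camera it gives the pose at the moment of the call.
- env.sign_off(): hands the job in, once; it reports no verdict.
Trained networks look in the newest picture that a camera, given by its name, has taken for a name from the list of things; names that differ only in an ending like _2 or _b are one class to them, and where a whole thing is asked for, a point or a joint stands for the part that bears it (a point fixed in the world has none). Each returns a list of dicts, best first, with "conf" (0 to 1); they miss things now and then, are a little off and sometimes report something else, mostly with a low value. They report only what shows in the picture. A call takes as long as a camera call.
- env.search_frame(camera, name): "bbox" ([left, top, width, height] in pixels, round what is visible of it).
The state is a dict: "t": time; "joint_pos": joint angles; "joint_velocities": joint speeds; "effort": joint torques, N m; "tool_pos": TCP position; "orientation": TCP orientation; "ft_force": force on the tool from outside, world axes, zero at the start; "ft_torque": the same for the moment, N m; "gripper_width": opening from 0.0 (shut) to 1.0 (fully open).
Only numpy, scipy, OpenCV 4.12 (cv2) and the standard library are available. Lean on these libraries where they do the work, as an engineer would, in place of code of your own. Each camera call takes 0.05 s, during which the arm holds its last target. There are 200 camera calls.

### The job

Slide the flat sample carrier, well plate first, under the low head of the plate reader until it rests fully home against the stop at the far end of the channel. Then swing the reader's gate arm all the way across behind the carrier's handle and let go. Do not strike or lean on the reader head, and leave the other things on the bench where they are.

Things in the scene. Friction and masses are not known exactly. Their poses are not given: they have to be found in the camera images.
- reader_seat (a point): Plate reader, a white low housing fixed to the bench. This point is where the centre of the well plate lies when the carrier is home, 7 mm above the bench. x = the way in along the channel, z up, y across. The carrier slides on the bare worktop up to a black stop whose face is at x = +55 mm.
- reader: The reader's channel; origin on the bench under reader_seat, same axes. Side walls with inner faces at y = +-46 to 47 mm (the carrier is 86 mm wide) from x = -52 mm to the stop at +55 mm; in front of them 16 mm high guides flare from y = +-46 mm at x = -48 mm to about +-62 mm at x = -84 mm.
- reader_head: Head of the reader, which bridges the channel: white block 146 mm wide (y), x = -30 to +76 mm, underside 18 mm and top 60 mm above the bench; from x = +24 mm on it is 107 mm high. Origin on the bench under reader_seat, axes as there.
- carrier_centre (a point): Sample carrier, loose, 0.15 to 0.35 kg: a flat tray with a white 20-well plate, 110 (x) x 86 (y) x 14 mm high. This point is the centre of that plate, 7 mm above its underside; x points to its leading edge (away from the handle), z up. On the -x side a tongue 22 mm wide and 5 mm high runs to x = -98 mm and bears the handle.
- carrier_grip (a point): Centre of the carrier's handle, an upright black fin 30 mm (x) by 14 mm (y), from 5 to 49 mm above the bench; this point is 26.5 mm above the bench and 82 mm behind carrier_centre along x. Axes as carrier_centre.
- gate (a joint): Angle of the reader's gate arm about an upright hinge: 0 = wide open (the arm points out of the channel, away from the head), 2.007 = fully across at its end stop, along reader y, 6 mm behind the handle of a carrier that is home. It closes anticlockwise seen from above. It stays where it is left (about 0.6 N at the post moves it).
- gate_post (a point): Middle of the black upright grip post at the free end of the gate arm: 14 mm diameter, from 22 to 65 mm above the bench; this point is 46 mm above the bench, 105 mm from the hinge. The arm is an aluminium bar 12 mm wide, from 10 to 22 mm above the bench.
- gate_hinge (a point): Hinge axis of the gate arm, fixed to the reader, at x = -109 mm, y = +67 mm from reader_seat; 16 mm above the bench. Pin top 30 mm high. Axes as reader_seat.
- flask: Bystander: conical flask, 72 mm wide and 117 mm tall, standing. Origin at the centre of its underside.
- beaker: Bystander: glass beaker, 80 mm wide and 91 mm tall, standing. Origin at the centre of its underside.
- timer: Bystander: flat bench timer, 58x64x18 mm, near the front edge of the bench, beside the reader. Origin at the centre of its underside.
- tape: Bystander: roll of white tape lying flat, 85 mm across, 26 mm high. Origin at the centre of its underside.
- bottle: Bystander: white plastic bottle, 48 mm wide, 87 mm tall, standing. Origin at the centre of its underside.
- carrier: The sample carrier as a whole; origin on its underside, 7 mm below carrier_centre, same axes.

How it is judged:
By the outcome, as a careful person would: the job done as asked, in the order asked, and still so for the second after the job is handed in, with the robot touching nothing.
It also fails if it takes over 51 s, if anything falls off the work surface, if the arm or the gripper's body presses on something with over 40 N, if the wrist force passes 120 N, or if a joint passes its speed limit or range.

## Working session

There is one attempt and no reset: what is moved stays moved. The work goes in short steps, Python scripts to look and compute and a tool call to move; the robot and the scene stay as the last step left them, time stands still between calls to the robot, and variables do not carry over. Pictures are saved under pics/ and viewed, on a budget of 10 in all, crops included, one or two more only if the job needs it, and the job is handed in when it is done.

Besides the shell and the picture viewer there is one more tool, called after "Emit:" by a JSON object that holds its "op" and its "data". jog_arm: Moves the arm, as the interface text tells. Its arguments: {"type":"object","properties":{"plan":{"type":"array"}},"required":["plan"]}

```bash
mkdir -p pics; ls; cat > h.py <<'E'
import numpy as np, cv2
from plant import env
from scipy.spatial.transform import Rotation as R
def cam(n):
    m=env.camera_model(n); f=240/np.tan(np.radians(m["fov_y"])/2); return f,m["cx"],m["cy"],np.array(m["T"])
def cloud(n,d,m=None):
    f,cx,cy,T=m or cam(n); v,u=np.mgrid[:480,:640]
    P=np.stack([(u-cx)/f*d,(v-cy)/f*d,d],-1); return P@T[:3,:3].T+T[:3,3]
def px(n,p,m=None):
    f,cx,cy,T=m or cam(n); q=(np.array(p)-T[:3,3])@T[:3,:3]; return q[...,0]/q[...,2]*f+cx, q[...,1]/q[...,2]*f+cy
def ray(n,u,v,z,m=None):
    f,cx,cy,T=m or cam(n); d=T[:3,:3]@np.array([(u-cx)/f,(v-cy)/f,1]); o=T[:3,3]; return o+d*(z-o[2])/d[2]
E
python3 - <<'E'
from h import *
s=env.observe(); print({k:np.round(v,3) for k,v in s.items()})
for n in["top","scene"]:
    im,d=env.snapshot(n); cv2.imwrite(f"pics/{n}0.png",im); np.save(f"pics/{n}0.npy",d); print(n,cam(n))
    W=cloud(n,d)
    for o in["reader_head","reader","carrier","carrier_grip","gate_post","gate","gate_hinge","flask","beaker","timer","tape","bottle"]:
        r=env.search_frame(n,o)
        for q in r[:2]:
            b=q["bbox"]; u,v=int(b[0]+b[2]/2),int(b[1]+b[3]/2); print(o,np.round(b),round(q["conf"],2),np.round(W[min(v,479),min(u,639)],3))
E
```

```text
pics
{'t': np.float64(0.0), 'joint_pos': array([-1.327,  0.494,  1.346, -0.   ,  1.303, -0.095]), 'joint_velocities': array([ 0.001, -0.   ,  0.001,  0.   , -0.   , -0.001]), 'effort': array([-4.0000e-03, -8.8218e+01, -3.8387e+01, -0.0000e+00,  1.0000e-02,
        0.0000e+00]), 'tool_pos': array([ 0.208, -0.589,  0.231]), 'orientation': array([-3.095, -0.529,  0.   ]), 'ft_force': array([-0.004, -0.102,  0.173]), 'ft_torque': array([-0.021, -0.02 , -0.004]), 'gripper_width': np.float64(1.0)}
top (np.float64(496.02764350615865), 318.97406472161845, 241.97993309502232, array([[ 0.01994914, -0.98511166,  0.17075433,  0.40353752],
       [-0.99953424, -0.02359579, -0.01935321, -0.03462911],
       [ 0.02309415, -0.17028872, -0.98512355,  1.09706144],
       [ 0.        ,  0.        ,  0.        ,  1.        ]]))
reader_head [269. 217.  51.  75.] 0.74 [ 0.55  -0.004  0.104]
reader_head [136. 231.  76.  51.] 0.71 [0.552 0.263 0.014]
reader [180. 218. 141.  80.] 0.86 [0.556 0.096 0.002]
reader [133. 233.  81.  48.] 0.71 [0.552 0.263 0.014]
carrier [138. 232.  75.  47.] 0.9 [0.555 0.259 0.01
[... 1100 characters left out ...]
 [ 0.723 -0.197  0.001]
carrier [176. 306.  76.  46.] 0.77 [0.555 0.26  0.014]
carrier_grip [176. 307.  78.  48.] 0.7 [0.549 0.258 0.016]
gate_post [196. 281.  55.  26.] 0.79 [0.614 0.191 0.02 ]
gate_post [256. 185.  26.  42.] 0.45 [ 0.735 -0.04   0.065]
gate [198. 283.  52.  26.] 0.96 [0.611 0.191 0.02 ]
gate_hinge [198. 223. 146.  94.] 0.68 [0.611 0.054 0.001]
gate_hinge [176. 304.  76.  53.] 0.46 [0.552 0.259 0.013]
flask [255. 182.  28.  41.] 0.76 [ 0.738 -0.04   0.074]
timer [358. 261.  34.  29.] 0.61 [ 0.428 -0.118  0.015]
tape [302. 182.  30.  30.] 0.63 [ 0.723 -0.194  0.007]
bottle [384. 142.  26.  41.] 0.68 [ 0.626 -0.395  0.082]
bottle [219. 211.  23.  35.] 0.59 [0.727 0.085 0.076]
```

```bash
python3 - <<'E'
import cv2
a=cv2.imread("pics/top0.png")[130:350,100:400]; cv2.imwrite("pics/top0c.png",cv2.resize(a,None,fx=2.66,fy=2.66,interpolation=cv2.INTER_CUBIC))
E
```

```text
(no output)
```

View pics/top0c.png

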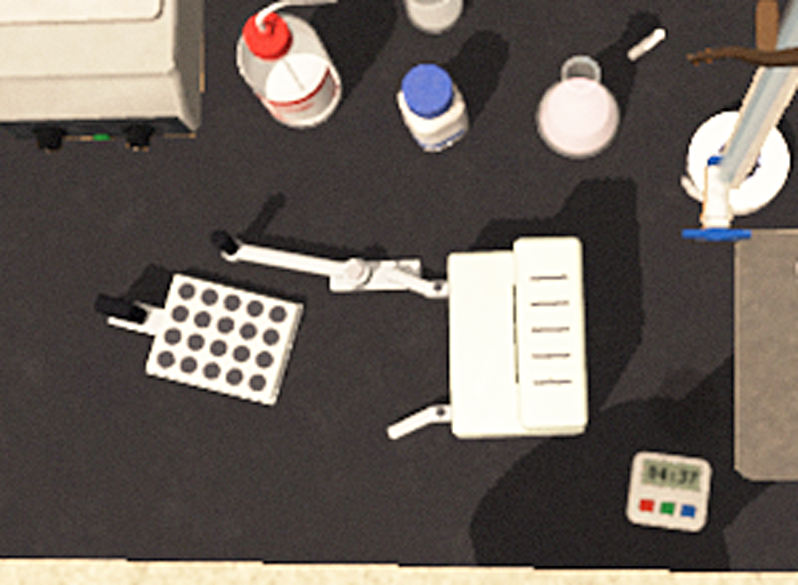

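The picture shows the head at crop (450-585, 240-435), the carrier at left (handle at (120,308), leading edge to the right), and the gate open along the far side with its post at (228,243). The channel entry runs along world −y. Next I fit the poses from depth.

```bash
python3 - <<'E'
from h import *
for n in["top","scene"]:
    d=np.load(f"pics/{n}0.npy"); W=cloud(n,d); X,Y,Z=W[...,0],W[...,1],W[...,2]; ok=d>0
    def fit(name,m):
        p=W[m]; r=cv2.minAreaRect((p[:,:2]*1000).astype(np.float32)); print(n,name,len(p),np.round(r[0],1),np.round(r[1],1),round(r[2],2),"z",np.round(np.median(p[:,2]),4),"med",np.round(p.mean(0),4))
    B=ok&(Y>-.1)&(Y<.1)&(X>.44)&(X<.68)
    fit("bench",ok&(abs(Z)<.01)&(X>.45)&(X<.65)&(Y>.3)&(Y<.4))
    fit("headlow",B&(abs(Z-.06)<.006)); fit("headhigh",B&(abs(Z-.107)<.006)); 
    C=ok&(Y>.17)&(Y<.4)&(X>.45)&(X<.65)
    fit("plate",C&(abs(Z-.0135)<.005)&(X<.605)&(Y<.32)); fit("fin",C&(Z>.042)&(Z<.055)&(Y>.27)&(X<.6)); fit("post",C&(Z>.057)&(Z<.07)); fit("bar",C&(abs(Z-.022)<.004)&(X>.6)&(Y<.24))
E
```

```text
top bench 3886 [550. 350.] [200.   99.9] 0.01 z -0.0008 med [ 0.5473  0.3512 -0.0007]
top headlow 1670 [5.502e+02 3.000e-01] [146.  102.3] 3.48 z 0.0594 med [0.5466 0.0249 0.0593]
top headhigh 1763 [551.4 -28.4] [144.6  51.7] 3.34 z 0.1063 med [ 0.5503 -0.0284  0.1063]
top plate 1797 [554.7 249.7] [127.5  83.2] 77.68 z 0.0135 med [0.5532 0.2422 0.0135]
top fin 92 [571.7 321.8] [29.6 13.7] 76.49 z 0.0473 med [0.5716 0.3212 0.0474]
top post 37 [626.2 237.3] [12.2 11.8] 44.43 z 0.0637 med [0.6258 0.2365 0.0635]
top bar 156 [621.7 204. ] [68.2 16.9] 82.17 z 0.0211 med [0.6203 0.2038 0.0213]
scene bench 3699 [550. 350.] [ 99.9 199.7] 89.98 z 0.0001 med [5.439e-01 3.529e-01 2.000e-04]
scene headlow 1314 [547.8   2.3] [149. 105.] 4.48 z 0.0595 med [0.54   0.023  0.0595]
scene headhigh 1074 [549.  -26.1] [145.4  54.5] 2.64 z 0.1064 med [ 0.5453 -0.0253  0.1064]
scene plate 1559 [552.9 255. ] [130.2  87.9] 77.35 z 0.014 med [0.5489 0.2455 0.0139]
scene fin 97 [568.8 323.9] [29.9 18.2] 70.79 z 0.0476 med [0.568  0.324  0.0476]
scene post 36 [622.8 238. ] [12.9 14.1] 25.62 z 0.0625 med [0.6222 0.2394 0.0629]
scene bar 125 [617.2 204.4] [67.6 15.4] 82.97 z 0.0215 med [0.6164 0.2036 0.0215]
```

Poses agree between cameras to about 3 mm, and sizes match. Before moving, I check the tall object near (0.61, −0.13).

View pics/scene0.png

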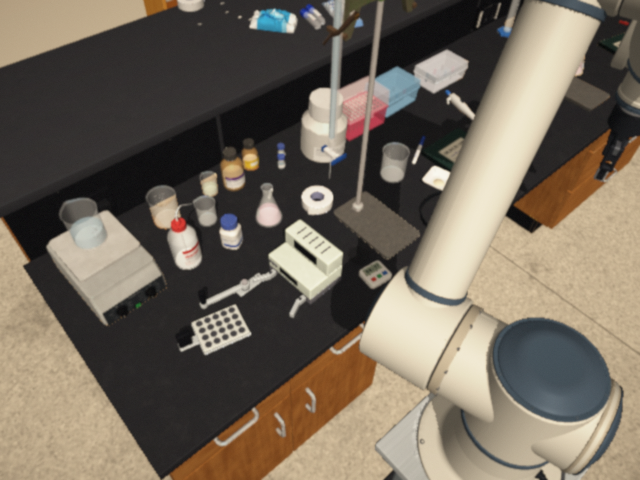

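```bash
python3 - <<'E'
from h import *
for n in["top","scene"]:
    d=np.load(f"pics/{n}0.npy"); W=cloud(n,d).reshape(-1,3); W=W[d.reshape(-1)>0]
    p=W[(W[:,2]>.12)&(W[:,0]>.1)]; 
    g=np.unique(np.round(p/.1).astype(int),axis=0,return_counts=True)
    print(n,[(tuple(int(i) for i in a),int(c)) for a,c in zip(*g) if c>15])
print(R.from_rotvec(env.observe()["orientation"]).as_matrix().round(3))
E
```

```text
top [((2, 0, 3), 88), ((2, 0, 4), 1224), ((2, 0, 5), 661), ((2, 1, 3), 2288), ((2, 1, 4), 111), ((3, -2, 6), 36), ((3, -2, 7), 1099), ((3, -2, 8), 6442), ((3, -1, 5), 882), ((3, -1, 6), 2862), ((3, -1, 7), 888), ((3, 0, 2), 47), ((3, 0, 3), 1339), ((3, 0, 4), 689), ((3, 0, 5), 895), ((3, 1, 2), 57), ((3, 1, 3), 905), ((6, -4, 6), 420), ((6, -3, 5), 147), ((6, -3, 6), 3276), ((6, -3, 7), 915), ((6, -2, 1), 28), ((6, -2, 2), 112), ((6, -2, 3), 182), ((6, -2, 4), 235), ((6, -2, 5), 387), ((6, -2, 6), 3894), ((6, -2, 7), 1746), ((6, -2, 8), 1238), ((6, -1, 3), 391), ((6, -1, 4), 285), ((6, -1, 5), 330), ((6, -1, 6), 1258), ((6, -1, 7), 2350), ((6, -1, 8), 1778), ((8, -4, 2), 87), ((8, -3, 2), 47), ((8, 2, 1), 301), ((8, 2, 2), 55), ((8, 3, 1), 76), ((8, 3, 2), 174), ((8, 4, 1), 83), ((8, 4, 2), 200), ((9, -6, 1), 282), ((9, -5, 1), 566), ((9, -4, 1), 195), ((9, -4, 2), 503), ((9, -3, 2), 368), ((9, -1, 1), 108), ((9, 0, 1), 92), ((9, 3, 1), 122), ((9, 3, 2), 372), ((9, 4, 1), 62), ((9, 4, 2), 1025), ((10, -7, 1), 183), ((10, -7, 2), 428), ((10, -6, 1), 157), ((10, -6, 2), 950), ((10, -5,
[... 3083 characters left out ...]
6), ((12, 2, 2), 919), ((12, 3, 2), 1024), ((12, 4, 2), 652), ((13, -7, 2), 38), ((13, -6, 2), 312), ((13, -5, 2), 150), ((13, -4, 2), 458), ((13, -3, 2), 551), ((13, -2, 2), 594), ((13, -1, 2), 644), ((13, 0, 2), 702), ((13, 1, 2), 763), ((13, 2, 2), 847), ((13, 3, 2), 914), ((13, 4, 2), 208), ((14, -5, 2), 267), ((14, -4, 2), 463), ((14, -3, 2), 494), ((14, -2, 2), 543), ((14, -1, 2), 591), ((14, 0, 2), 630), ((14, 1, 2), 690), ((14, 2, 2), 759), ((14, 3, 2), 691), ((15, -4, 2), 156), ((15, -3, 2), 456), ((15, -2, 2), 422), ((15, -1, 2), 464), ((15, 0, 2), 497), ((15, 1, 2), 546), ((15, 2, 2), 575), ((15, 3, 2), 328)]
[[ 0.943  0.332 -0.   ]
 [ 0.332 -0.943  0.   ]
 [-0.    -0.    -1.   ]]
```

Emit:
{"op": "jog_arm", "data": {"plan": [[[0,0,0,0.024,-0.0275,0,1],[0,0,0,0.024,-0.0275,0,1],[0,0,0,0.024,-0.0275,0,1],[0,0,0,0.024,-0.0275,0,1],[0,0,0,0.024,-0.0275,0,1],[0,0,0,0.024,-0.0275,0,1],[0,0,0,0.024,-0.0275,0,1],[0,0,0,0.024,-0.0275,0,1],[0,0,0,0.024,-0.0275,0,1],[0,0,0,0.024,-0.0275,0,1]]]}}

```text
t: 2.13
tool_pos: [0.343, -0.2488, 0.2315]
orientation: [3.096, 0.529, 0.001]
ft_force: [0.5, 0.4, -0.0]
gripper_width: 0.997
```

Emit:
{"op": "jog_arm", "data": {"plan": [[[0,0,0,0.024,-0.0275,0,1],[0,0,0,0.024,-0.0275,0,1],[0,0,0,0.024,-0.0275,0,1],[0,0,0,0.024,-0.0275,0,1],[0,0,0,0.024,-0.0275,0,1],[0,0,0,0.024,-0.0275,0,1],[0,0,0,0.024,-0.0275,0,1],[0,0,0,0.024,-0.0275,0,1],[0,0,0,0.024,-0.0275,0,1],[0,0,0,0.024,-0.0275,0,1]]]}}

```text
t: 2.97
tool_pos: [0.478, 0.0908, 0.2315]
orientation: [3.096, 0.53, 0.001]
ft_force: [0.9, -1.2, 0.4]
gripper_width: 1.002
```

Emit:
{"op": "jog_arm", "data": {"plan": [[[0,0,0,0.0234,-0.0269,0,1],[0,0,0,0.0234,-0.0269,0,1],[0,0,0,0.0234,-0.0269,0,1],[0,0,0,0.0234,-0.0269,0,1],[0,0,0,0.0234,-0.0269,0,1],[0,0,0,0.0234,-0.0269,0,1],[0,0,0,0.0234,-0.0269,0,1],[0,0,-0.114,0,0,0,1],[0,0,-0.1,0,0,0,1],[0,0,-0.1,0,0,0,1]]]}}

```text
t: 3.8
tool_pos: [0.5695, 0.3216, 0.2309]
orientation: [2.973, 1.016, -0.001]
ft_force: [0.5, 0.4, 0.4]
gripper_width: 1.003
```

Emit:
{"op": "jog_arm", "data": {"plan": [[[0,0,-0.1,0,0,0.01,1],[0,0,-0.1,0,0,0.015,1],[0,0,-0.1,0,0,0.015,1],[0,0,-0.1,0,0,0.015,1],[0,0,-0.1,0,0,0.015,1],[0,0,-0.1,0,0,0.01,1],[0,0,-0.1,0,0,0,1],[0,0,0,0,0,0,1]]]}}

```text
t: 4.47
tool_pos: [0.5692, 0.3207, 0.1505]
orientation: [-2.445, -1.973, 0.002]
ft_force: [0.3, 0.3, 0.8]
gripper_width: 1.002
```

```bash
python3 - <<'E'
from h import *
s=env.observe(); print(s["tool_pos"],R.from_rotvec(s["orientation"]).as_matrix().round(3).tolist(),s["joint_pos"].round(2))
m=cam("wrist"); im,d=env.snapshot("wrist"); cv2.imwrite("pics/w1.png",im); np.save("pics/w1.npy",d)
W=cloud("wrist",d,m); X,Y,Z=W[...,0],W[...,1],W[...,2]; ok=d>.1
def fit(n,k):
    p=W[k]
    if len(p)>5: r=cv2.minAreaRect((p[:,:2]*1000).astype(np.float32)); print(n,len(p),np.round(r[0],1),np.round(r[1],1),round(r[2],2),np.median(p[:,2]))
fit("fin",ok&(Z>.042)&(Z<.055)&(Y>.27)&(X<.6)&(X>.53)); fit("plate",ok&(abs(Z-.014)<.004)&(X>.48)&(X<.62)&(Y<.31)&(Y>.17)); fit("post",ok&(Z>.055)&(Z<.07)&(X>.59)&(X<.65))
E
```

```text
[0.56923556 0.32067585 0.15053092] [[0.211, 0.977, -0.001], [0.977, -0.211, -0.001], [-0.001, -0.001, -1.0]] [0.42 0.61 1.36 0.   1.17 0.63]
fin 683 [571.  323.4] [29.8 13.2] 77.93 0.04931711412938575
plate 9068 [566.3 237.9] [110.7 111.6] 77.08 0.014818234023593252
post 266 [624.  239.5] [14.2 10.7] 61.73 0.06482176877353722
```

View pics/w1.png

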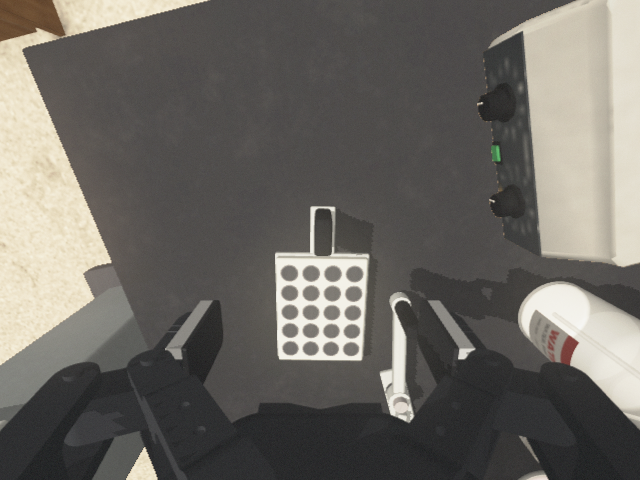

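The wrist view shows the fin at (322,232), inside the finger plane and aligned with the tool. Descending and gripping.

Emit:
{"op": "jog_arm", "data": {"plan": [[[0,0,0,0.0028,0.001,0.02,0.6],[0,0,0,0,0,0.03,0.6],[0,0,0,0,0,0.03,0.6],[0,0,0,0,0,0.03,0.6],[0,0,0,0,0,0.02,0.6],[0,0,0,0,0,0.01,0.6],[0,0,0,0,0,0,0.6],[0,0,0,0,0,0,0],[0,0,0,0,0,0,0],[0,0,0,0,0,0,0]]]}}

```text
t: 5.35
tool_pos: [0.5721, 0.3238, 0.013]
orientation: [2.45, 1.965, 0.004]
ft_force: [0.2, 0.1, -0.2]
gripper_width: 0.178
```

Emit:
{"op": "jog_arm", "data": {"plan": [[[0,0,0,0,0,0,0],[0,0,0,0,0,0,0],[0,0,0,0,0,0,0],[0,0,0,0,0,0,0]]]}}

```text
t: 5.68
tool_pos: [0.5722, 0.3239, 0.0131]
orientation: [2.45, 1.966, 0.004]
ft_force: [-0.4, -0.0, 6.8]
gripper_width: 0.155
```

Emit:
{"op": "jog_arm", "data": {"plan": [[[0,0,0,-0.0022,-0.01,-0.001,0],[0,0,0,-0.0022,-0.0105,0,0],[0,0,0,-0.0022,-0.0105,0,0],[0,0,0,-0.0022,-0.01,0,0],[0,0,-0.068,0,0,0,0],[0,0,-0.068,0,0,0,0],[0,0,-0.068,0,0,0,0],[0,0,-0.068,0,0,0,0],[0,0,0,0,0,0,0]]]}}

```text
t: 6.43
tool_pos: [0.5286, 0.3238, 0.0131]
orientation: [2.155, 2.286, 0.001]
ft_force: [-0.2, 0.4, 6.7]
gripper_width: 0.155
```

```bash
cat > rel.py <<'E'
from h import *
import sys
s=env.observe(); M=R.from_rotvec(s["orientation"]).as_matrix(); print(s["tool_pos"].round(4),"head",np.degrees(np.arctan2(M[1,0],M[0,0])).round(2),"tilt",M[2].round(4),s["ft_force"].round(1),s["gripper_width"])
for n in["top","scene"]:
    im,d=env.snapshot(n); cv2.imwrite(f"pics/{n}{sys.argv[1]}.png",im); np.save(f"pics/{n}{sys.argv[1]}.npy",d)
    W=cloud(n,d); X,Y,Z=W[...,0],W[...,1],W[...,2]; ok=d>0
    def fit(name,m):
        p=W[m]
        if len(p)<9: return
        r=cv2.minAreaRect((p[:,:2]*1000).astype(np.float32)); print(n,name,len(p),np.round(r[0],1),np.round(r[1],1),round(r[2],2),np.median(p[:,2]).round(4))
    B=ok&(Y>-.1)&(Y<.06)&(X>.44)&(X<.68)
    fit("headhigh",B&(Z>.095)&(Z<.115)&(Y<0.01)); fit("headlow",B&(abs(Z-.06)<.006))
    g=im.min(-1)>130
    fit("plate",ok&g&(abs(Z-.0135)<.006)&(X<.59)&(X>.46)&(Y>.05)&(Y<.32))
    fit("post",ok&(Z>.057)&(Z<.07)&(X>.59)&(X<.66)&(Y>.2)&(Y<.26))
E
python3 rel.py 1
```

```text
[0.5286 0.3238 0.0131] head 93.37 tilt [ 2.e-04  4.e-04 -1.e+00] [-0.2  0.4  6.7] 0.1548155427538684
top headhigh 1832 [551.3 -27.3] [144.9  53.9] 3.38 0.1061
top headlow 1670 [5.499e+02 3.000e-01] [145.5 102.3] 3.45 0.0593
top plate 1265 [529.  180.4] [259.7  93.9] 85.51 0.0134
top post 37 [626.2 236.8] [12.8 12.8] 11.81 0.0634
scene headhigh 1141 [547.6 -25.6] [146.8  54.9] 4.4 0.1063
scene headlow 36 [476.7 -30.6] [ 4.1 42.6] 4.75 0.0589
scene plate 296 [525.2 257.9] [81.8 77.9] 6.06 0.0134
```

```bash
sed -i 's/(Y>.05)&(Y<.32)/(Y>.17)\&(Y<.32)/' rel.py; python3 - <<'E'
from h import *
n="top";d=np.load("pics/top1.npy");im=cv2.imread("pics/top1.png");W=cloud(n,d);X,Y,Z=W[...,0],W[...,1],W[...,2]
m=(im.min(-1)>110)&(abs(Z-.0135)<.006)&(X<.59)&(X>.46)&(Y>.17)&(Y<.32)
r=cv2.minAreaRect((W[m][:,:2]*1000).astype(np.float32)); print(r)
a=im[190:310,120:320]; cv2.imwrite("pics/t1c.png",cv2.resize(a,None,fx=4,fy=4,interpolation=cv2.INTER_CUBIC))
E
```

```text
((532.3561401367188, 249.4725341796875), (84.1336898803711, 125.6825942993164), 3.3302388191223145)
```

View pics/t1c.png

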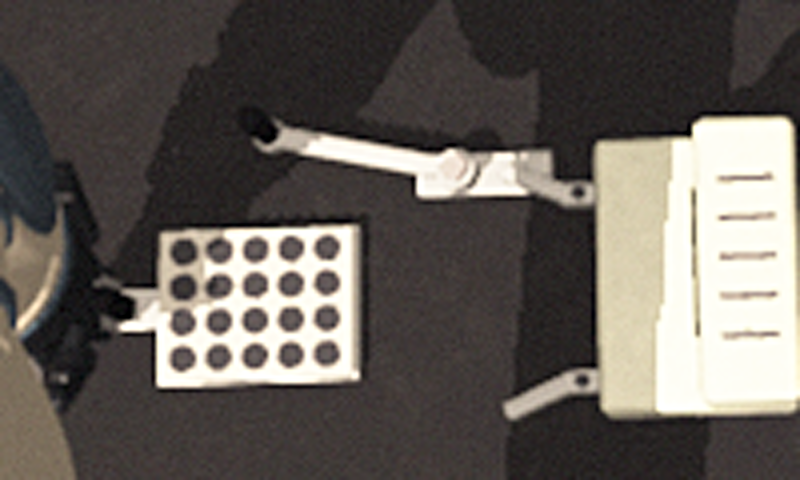

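```bash
python3 - <<'E'
from h import *
for u,v in [(578,192),(581,380)]: print(ray("top",120+u/4,190+v/4,.016).round(4))
p=(ray("top",120+578/4,190+192/4,.016)+ray("top",120+581/4,190+380/4,.016))/2; print(p, "axis x at plate y", p[0]-(.2495-p[1])*np.tan(np.radians(3.4)))
E
```

```text
[0.597  0.0647 0.016 ]
[0.4932 0.059  0.016 ]
[0.54509019 0.06186417 0.016     ] axis x at plate y 0.5339425714932766
```

Emit:
{"op": "jog_arm", "data": {"plan": [[[0,0,0,-0.008,0.002,0,0],[0,0,0,-0.012,0,0,0],[0,0,0,-0.012,0,0,0],[0,0,0,-0.012,0,0,0],[0,0,0,-0.012,0,0,0],[0,0,0,-0.012,0,0,0],[0,0,0,-0.012,0,0,0],[0,0,0,-0.01,0,0,0],[0,0,0,-0.01,0,0,0],[0,0,0,0,0,0,0]]]}}

```text
t: 7.37
tool_pos: [0.5364, 0.2229, 0.0131]
orientation: [2.161, 2.279, 0.001]
ft_force: [0.6, -7.3, 8.7]
gripper_width: 0.158
```

```bash
python3 rel.py 2;python3 - <<'E'
import cv2
im=cv2.imread("pics/top2.png")
a=im[190:310,160:320]; cv2.imwrite("pics/t2c.png",cv2.resize(a,None,fx=5,fy=5,interpolation=cv2.INTER_CUBIC))
E
```

```text
[0.5364 0.2229 0.0131] head 93.05 tilt [ 1.e-04  8.e-04 -1.e+00] [ 0.6 -7.3  8.7] 0.15829547502979635
top headhigh 1834 [551.1 -27.4] [145.   53.9] 3.4 0.1061
top headlow 1670 [550.1   0.9] [146.1 103.8] 3.39 0.0593
top plate 197 [537.2 190.3] [40.6 79.8] 89.9 0.013
scene plate 74 [508.3 200.2] [37.3 65.7] 7.59 0.0136
scene post 35 [623.  239.1] [14.5 12.9] 10.02 0.0635
```

View pics/t2c.png

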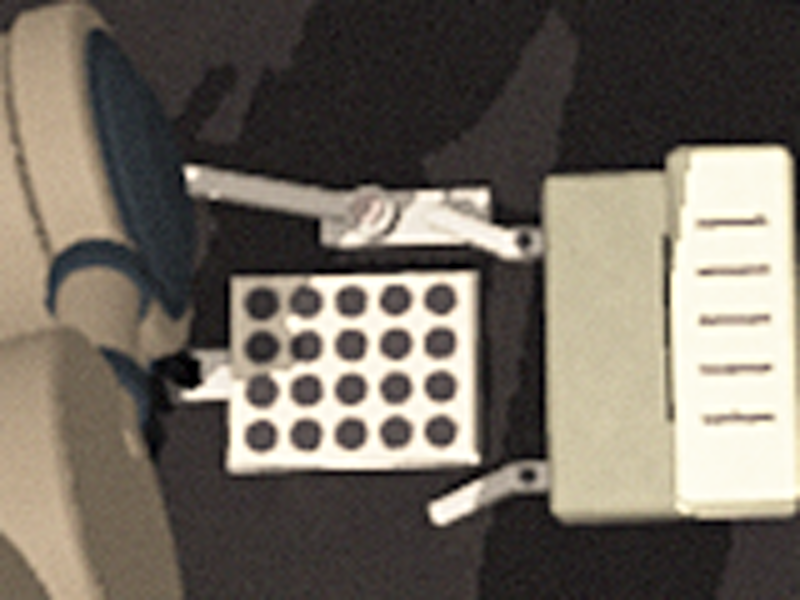

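```bash
python3 - <<'E'
from h import *
im=cv2.imread("pics/top2.png").astype(int).min(-1)
for u in range(212,270,6): print(u,im[232:292,u].tolist())
for t,(u,v) in dict(platemid=(254,263.6),scr=(265,261.5)).items(): print(t,ray("top",u,v,.015))
E
python3 - <<'E'
import cv2
im=cv2.imread("pics/top2.png")[225:300,195:285]; cv2.imwrite("pics/t2d.png",cv2.resize(im,None,fx=8.8,fy=8,interpolation=cv2.INTER_NEAREST))
E
```

```text
212 [25, 29, 22, 31, 33, 28, 32, 25, 32, 28, 30, 26, 8, 105, 150, 91, 47, 51, 57, 52, 46, 45, 128, 146, 73, 45, 52, 56, 49, 32, 88, 135, 132, 79, 73, 84, 86, 74, 63, 132, 225, 200, 76, 71, 84, 83, 82, 56, 141, 228, 221, 153, 76, 34, 41, 51, 46, 50, 46, 49]
218 [82, 22, 30, 27, 28, 28, 33, 33, 32, 30, 31, 28, 21, 131, 169, 154, 120, 80, 70, 86, 128, 219, 251, 233, 189, 120, 74, 65, 71, 114, 139, 187, 232, 208, 140, 111, 109, 121, 196, 236, 241, 233, 198, 142, 94, 102, 128, 195, 233, 244, 236, 150, 55, 41, 54, 54, 49, 47, 51, 51]
224 [139, 114, 112, 118, 118, 125, 101, 37, 31, 28, 29, 20, 6, 188, 248, 234, 195, 149, 137, 147, 204, 232, 236, 240, 229, 179, 145, 147, 157, 203, 232, 237, 234, 220, 177, 152, 138, 149, 216, 240, 238, 238, 220, 177, 143, 163, 195, 225, 238, 242, 244, 163, 30, 41, 54, 48, 57, 48, 46, 50]
230 [123, 141, 138, 130, 198, 244, 218, 116, 34, 37, 28, 19, 28, 212, 218, 107, 68, 75, 82, 78, 68, 150, 229, 197, 75, 75, 84, 80, 76, 80, 174, 226, 167, 75, 75, 89, 82, 74, 72, 197, 241, 153, 65, 76, 81, 84, 73, 74, 199, 239, 249, 196, 23, 49, 51, 43, 48, 49, 47, 50]
236 [14
[... 1030 characters left out ...]
 176, 177, 180, 181, 177, 180, 186, 181, 179, 184, 210, 251, 194, 58, 31, 3, 115, 217, 240, 222, 215, 189]
260 [26, 30, 11, 102, 202, 241, 235, 237, 214, 128, 47, 48, 45, 44, 49, 51, 49, 58, 55, 54, 49, 54, 49, 43, 54, 52, 55, 44, 48, 52, 53, 39, 48, 51, 43, 54, 54, 50, 48, 52, 55, 52, 55, 48, 45, 41, 34, 44, 44, 28, 23, 76, 135, 155, 151, 159, 135, 69, 28, 22]
266 [39, 20, 21, 74, 127, 129, 117, 149, 138, 92, 59, 39, 41, 35, 44, 32, 38, 31, 27, 22, 29, 26, 26, 28, 23, 28, 29, 31, 28, 28, 35, 28, 32, 36, 34, 27, 28, 30, 32, 35, 26, 28, 25, 29, 34, 37, 32, 32, 24, 21, 107, 112, 54, 41, 110, 131, 72, 11, 31, 36]
platemid [0.53961837 0.08552074 0.015     ]
scr [0.54480709 0.06165705 0.015     ]
```

Plate mid-line is about 2 mm toward world −x of the guides' mid-line (v 262.8 vs 261.7 at column 254). I shift +2 mm laterally and go in slowly, watching the force.

Emit:
{"op": "jog_arm", "data": {"plan": [[[0,0,-0.005,-0.002,0.002,0,0],[0,0,0,-0.005,0,0,0],[0,0,0,-0.006,0,0,0],[0,0,0,-0.006,0,0,0],[0,0,0,-0.006,0,0,0],[0,0,0,-0.006,0,0,0],[0,0,0,-0.006,0,0,0],[0,0,0,-0.003,0,0,0]]]}}

```text
t: 8.13
tool_pos: [0.5408, 0.1843, 0.0131]
orientation: [2.155, 2.285, 0.002]
ft_force: [0.7, 5.5, 5.7]
gripper_width: 0.157
```

```bash
python3 rel.py 3;python3 - <<'E'
import cv2
im=cv2.imread("pics/top3.png")
a=im[210:310,180:320]; cv2.imwrite("pics/t3c.png",cv2.resize(a,None,fx=5.7,fy=5.7,interpolation=cv2.INTER_CUBIC))
E
```

```text
[0.5408 0.1843 0.0131] head 93.36 tilt [ 8.0e-04  1.2e-03 -1.0e+00] [0.7 5.5 5.7] 0.15693894301754893
top headhigh 1840 [551.4 -27.4] [145.2  53.9] 3.39 0.1062
top headlow 1676 [549.9   0.8] [146.6 102.4] 3.87 0.0594
scene post 39 [622.6 239.4] [12.5 13.6] 8.14 0.0635
```

View pics/t3c.png

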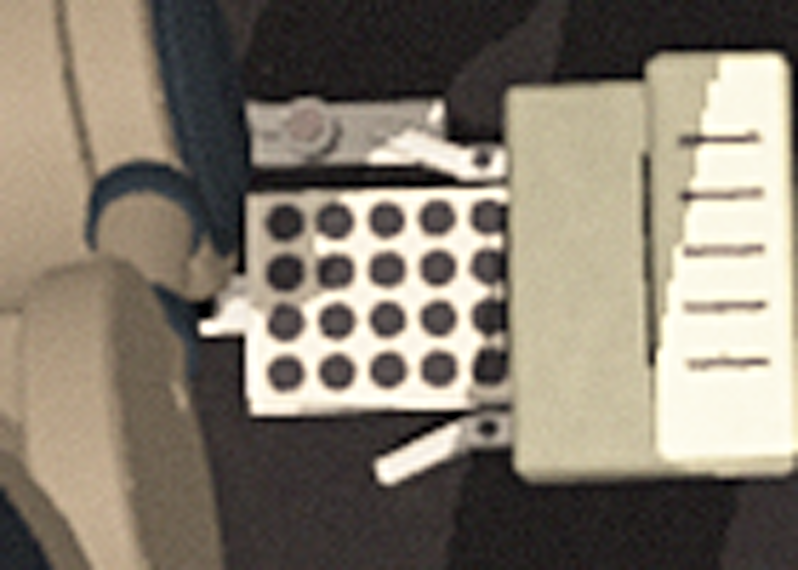

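The plate now sits centred between the guides with its leading edge under the head face (crop (505,190)–(505,405)), and the lateral force is small. Continuing in.

Emit:
{"op": "jog_arm", "data": {"plan": [[[0,0,0,-0.004,0,0,0],[0,0,0,-0.008,0,0,0],[0,0,0,-0.008,0,0,0],[0,0,0,-0.008,0,0,0],[0,0,0,-0.008,0,0,0],[0,0,0,-0.008,0,0,0],[0,0,0,-0.008,0,0,0],[0,0,0,-0.008,0,0,0],[0,0,0,-0.004,0,0,0],[0,0,0,0,0,0,0]]]}}

```text
t: 9.07
tool_pos: [0.5445, 0.1198, 0.013]
orientation: [2.155, 2.285, 0.001]
ft_force: [0.8, -5.6, 7.7]
gripper_width: 0.159
```

Emit:
{"op": "jog_arm", "data": {"plan": [[[0,0,0,-0.002,0,0,0],[0,0,0,-0.002,0,0,0],[0,0,0,-0.002,0,0,0],[0,0,0,-0.001,0,0,0]]]}}

```text
t: 9.4
tool_pos: [0.5449, 0.1138, 0.0131]
orientation: [2.155, 2.286, 0.002]
ft_force: [-0.6, 5.9, 7.2]
gripper_width: 0.155
```

Emit:
{"op": "jog_arm", "data": {"plan": [[[0,0,0,-0.001,0,0,0],[0,0,0,-0.001,0,0,0],[0,0,0,-0.001,0,0,0]]]}}

```text
t: 9.65
tool_pos: [0.545, 0.111, 0.0131]
orientation: [2.155, 2.286, 0.002]
ft_force: [-0.2, 5.9, 7.7]
gripper_width: 0.153
```

Emit:
{"op": "jog_arm", "data": {"plan": [[[0,0,0,-0.001,0,0,0],[0,0,0,-0.001,0,0,0],[0,0,0,-0.001,0,0,0]]]}}

```text
t: 9.9
tool_pos: [0.5452, 0.108, 0.0131]
orientation: [2.155, 2.286, 0.002]
ft_force: [-0.8, 7.1, 8.1]
gripper_width: 0.156
```

Emit:
{"op": "jog_arm", "data": {"plan": [[[0,0,0,-0.001,0,0,0],[0,0,0,-0.001,0,0,0]]]}}

```text
t: 10.07
tool_pos: [0.5453, 0.106, 0.0131]
orientation: [2.155, 2.286, 0.002]
ft_force: [-0.3, 6.8, 8.2]
gripper_width: 0.16
```

Emit:
{"op": "jog_arm", "data": {"plan": [[[0,0,0,-0.001,0,0,0],[0,0,0,-0.001,0,0,0]]]}}

```text
t: 10.23
tool_pos: [0.5453, 0.1046, 0.0131]
orientation: [-2.155, -2.285, -0.003]
ft_force: [-1.5, 27.1, 9.0]
gripper_width: 0.16
```

Emit:
{"op": "jog_arm", "data": {"plan": [[[0,0,0,-0.001,0,0,0],[0,0,0,-0.0005,0,0,0]]]}}

```text
t: 10.4
tool_pos: [0.5453, 0.1045, 0.0131]
orientation: [-2.155, -2.284, -0.005]
ft_force: [-3.9, 38.4, 10.0]
gripper_width: 0.158
```

Contact with the stop came at y = 0.1045, against a predicted 0.105. I relax, release and lift.

Emit:
{"op": "jog_arm", "data": {"plan": [[[0,0,0,0.001,0,0,0],[0,0,0,0,0,0,0.45],[0,0,0,0,0,0,0.45],[0,0,0,0,0,0,0.45],[0,0,0,0,0,0,0.45],[0,0,0,0,0,-0.02,0.45],[0,0,0,0,0,-0.03,0.45],[0,0,0,0,0,-0.04,0.45],[0,0,0,0,0,-0.03,0.45],[0,0,0,0,0,0,0.45]]]}}

```text
t: 11.23
tool_pos: [0.5484, 0.1028, 0.1378]
orientation: [2.151, 2.282, 0.009]
ft_force: [1.1, 0.5, 1.1]
gripper_width: 0.451
```

Emit:
{"op": "jog_arm", "data": {"plan": [[[0,0,0,0.015,0.01,0,0.5],[0,0,0,0.03,0.019,0,0.5],[0,0,0,0.03,0.019,0,0.5],[0,0,0,0.03,0.019,0,0.5],[0,0,0,0.027,0.0165,0,0.5],[0,0,0.095,0,0,0,0.5],[0,0,0.095,0,0,0,0.5],[0,0,0,0,0,0,0.5]]]}}

```text
t: 11.9
tool_pos: [0.6211, 0.2397, 0.1317]
orientation: [-2.366, -2.066, 0.001]
ft_force: [-0.5, -0.3, 0.5]
gripper_width: 0.501
```

```bash
python3 - <<'E'
from h import *
s=env.observe(); M=R.from_rotvec(s["orientation"]).as_matrix(); print(s["tool_pos"],np.degrees(np.arctan2(M[1,0],M[0,0])))
m=cam("wrist"); im,d=env.snapshot("wrist"); cv2.imwrite("pics/w4.png",im)
W=cloud("wrist",d,m); X,Y,Z=W[...,0],W[...,1],W[...,2]; ok=d>.05
k=ok&(Z>.055)&(Z<.07)&(X>.59)&(X<.65)&(Y>.2)&(Y<.28)
if k.sum()>5: r=cv2.minAreaRect((W[k][:,:2]*1000).astype(np.float32)); print(k.sum(),r)
p=m[3]; print("post px",px("wrist",[.624,.2395,.065],m),"fin",px("wrist",[.5453,.1045,.049],m))
E
```

```text
[0.62107928 0.23968884 0.13172585] 82.24366666802644
386 ((625.04638671875, 238.4889373779297), (13.372910499572754, 13.39179801940918), 63.151885986328125)
post px (np.float64(325.47143420367837), np.float64(255.98786464568954)) fin (np.float64(252.60831911887655), np.float64(412.4507163546858))
```

View pics/w4.png

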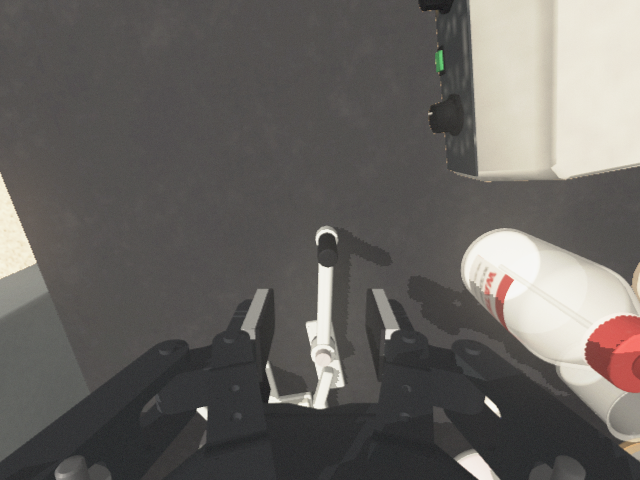

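Post top at (327,255) sits midway between the fingers at (262,330) and (382,320). I cage it loosely and swing along the arc.

Emit:
{"op": "jog_arm", "data": {"plan": [[[0,0,0,-0.0005,0.0036,0.02,0.5],[0,0,0,0,0,0.035,0.5],[0,0,0,0,0,0.03,0.5],[0,0,0,0,0,0.01,0.5],[0,0,0,0,0,0,0.28],[0,0,0,0,0,0,0.28],[0,0,0,0,0,0,0.28]]]}}

```text
t: 12.53
tool_pos: [0.6259, 0.2386, 0.0392]
orientation: [2.36, 2.072, 0.003]
ft_force: [-0.3, 0.2, -0.2]
gripper_width: 0.283
```

Emit:
{"op": "jog_arm", "data": {"plan": [[[0,0,0,0,-0.003,0,0.28],[0,0,-0.1,-0.0005,-0.0105,0,0.28],[0,0,-0.1,-0.0005,-0.0105,0,0.28],[0,0,-0.1,-0.0005,-0.0105,0,0.28],[0,0,-0.1,-0.0005,-0.0105,0,0.28],[0,0,-0.1,-0.0005,-0.0105,0,0.28]]]}}

```text
t: 13.03
tool_pos: [0.5704, 0.2332, 0.0388]
orientation: [1.768, 2.595, 0.003]
ft_force: [1.6, -0.5, -0.2]
gripper_width: 0.279
```

Emit:
{"op": "jog_arm", "data": {"plan": [[[0,0,-0.1,-0.0005,-0.0105,0,0.28],[0,0,-0.1,-0.0005,-0.0105,0,0.28],[0,0,-0.1,-0.0005,-0.0105,0,0.28],[0,0,-0.1,-0.0005,-0.0105,0,0.28],[0,0,-0.1,-0.0005,-0.0105,0,0.28],[0,0,-0.1,-0.0005,-0.0105,0,0.28]]]}}

```text
t: 13.53
tool_pos: [0.5215, 0.1945, 0.0387]
orientation: [0.922, 3.001, 0.002]
ft_force: [0.5, 0.5, 0.3]
gripper_width: 0.278
```

Emit:
{"op": "jog_arm", "data": {"plan": [[[0,0,-0.1,-0.0005,-0.0105,0,0.28],[0,0,-0.1,-0.0005,-0.0105,0,0.28],[0,0,-0.1,-0.0005,-0.0105,0,0.28],[0,0,-0.1,-0.0005,-0.0105,0,0.28]]]}}

```text
t: 13.87
tool_pos: [0.5051, 0.1558, 0.0386]
orientation: [0.307, 3.124, 0.001]
ft_force: [1.1, 0.9, -0.2]
gripper_width: 0.282
```

Emit:
{"op": "jog_arm", "data": {"plan": [[[0,0,-0.1,-0.001,-0.0105,0,0.28],[0,0,-0.1,-0.001,-0.008,0,0.28],[0,0,-0.05,0,-0.004,0,0.28]]]}}

```text
t: 14.12
tool_pos: [0.5044, 0.1327, 0.0386]
orientation: [-0.085, 3.138, 0.0]
ft_force: [-1.1, 1.3, -0.7]
gripper_width: 0.28
```

Emit:
{"op": "jog_arm", "data": {"plan": [[[0,0,0,0,-0.002,0,0.28],[0,0,0,0,-0.0015,0,0.28]]]}}

```text
t: 14.28
tool_pos: [0.5046, 0.1299, 0.0382]
orientation: [-0.073, 3.139, 0.0]
ft_force: [0.1, 0.6, -0.1]
gripper_width: 0.279
```

Emit:
{"op": "jog_arm", "data": {"plan": [[[0,0,0,0,-0.0015,0,0.28],[0,0,0,0,-0.001,0,0.28]]]}}

```text
t: 14.45
tool_pos: [0.5045, 0.1275, 0.0377]
orientation: [-0.074, 3.14, 0.0]
ft_force: [-0.3, 1.6, 0.2]
gripper_width: 0.284
```

Emit:
{"op": "jog_arm", "data": {"plan": [[[0,0,0,0,-0.0015,0,0.28],[0,0,0,0,-0.001,0,0.28]]]}}

```text
t: 14.62
tool_pos: [0.5044, 0.1249, 0.0373]
orientation: [-0.075, 3.14, 0.0]
ft_force: [-0.2, -0.1, 0.5]
gripper_width: 0.279
```

Emit:
{"op": "jog_arm", "data": {"plan": [[[0,0,0,0,-0.001,0,0.28],[0,0,0,0,-0.001,0,0.28]]]}}

```text
t: 14.78
tool_pos: [0.5044, 0.1229, 0.0372]
orientation: [0.075, -3.141, -0.0]
ft_force: [-0.9, 9.1, 2.1]
gripper_width: 0.28
```

Emit:
{"op": "jog_arm", "data": {"plan": [[[0,0,0,0,-0.001,0,0.28],[0,0,0,0,-0.001,0,0.28]]]}}

```text
t: 14.95
tool_pos: [0.5045, 0.1222, 0.0373]
orientation: [-0.074, 3.141, 0.003]
ft_force: [-2.6, 29.2, 1.3]
gripper_width: 0.278
```

End stop reached where predicted (force rise at tool y ≈ 0.123). I back off to mid-gap and lift clear.

Emit:
{"op": "jog_arm", "data": {"plan": [[[0,0,0,0,0.003,0,0.28],[0,0,0,0,0.003,0,0.32],[0,0,0,0,0,0,0.35],[0,0,0,0,0,-0.01,0.35],[0,0,0,0,0,-0.03,0.35],[0,0,0,0,0,-0.04,0.35],[0,0,0,0,0,-0.04,0.35],[0,0,0,0.03,0.02,-0.01,0.35],[0,0,0,0.035,0.02,0,0.35],[0,0,0,0.035,0.02,0,0.35]]]}}

```text
t: 15.78
tool_pos: [0.401, 0.1821, 0.1689]
orientation: [-0.073, 3.138, 0.001]
ft_force: [-0.3, 1.5, 0.0]
gripper_width: 0.348
```

Emit:
{"op": "jog_arm", "data": {"plan": [[[0,0,0,0,0.04,0,0.35],[0,0,0,0,0.04,0,0.35],[0,0,0,0,0.04,0,0.35],[0,0,0,0,0.04,0,0.35],[0,0,0,0,0.03,0,0.35],[0,0,0,0,0,0,0.35]]]}}

```text
t: 16.28
tool_pos: [0.3923, 0.3765, 0.1681]
orientation: [-0.08, 3.139, 0.003]
ft_force: [-0.8, -1.3, 0.0]
gripper_width: 0.351
```

```bash
python3 - <<'E'
from h import *
s=env.observe(); print(s["tool_pos"],s["ft_force"].round(1))
out=[]
for n in["top","scene"]:
    im,d=env.snapshot(n); W=cloud(n,d); X,Y,Z=W[...,0],W[...,1],W[...,2]; ok=d>0
    def fit(name,m):
        p=W[m]
        if len(p)>5: r=cv2.minAreaRect((p[:,:2]*1000).astype(np.float32)); print(n,name,len(p),np.round(r[0],1),np.round(r[1],1),round(r[2],2))
    B=ok&(Y>.06)&(Y<.18)
    fit("fin",B&(Z>.043)&(Z<.053)&(X>.525)&(X<.565)); fit("post",B&(Z>.057)&(Z<.07)&(X>.48)&(X<.525)); fit("bar",B&(abs(Z-.021)<.004)&(X>.51)&(X<.59)&(Y>.11))
    fit("headhigh",ok&(abs(Z-.106)<.006)&(X>.45)&(X<.65)&(abs(Y)<.1))
    for o in["flask","timer","tape","bottle","beaker"]:
        for q in env.search_frame(n,o)[:2]: print(n,o,np.round(q["bbox"]),round(q["conf"],2))
    u,v=px(n,[.54,.08,.03]); u,v=int(u),int(v); out.append(cv2.resize(im[v-55:v+55,u-70:u+70],(400,314),interpolation=cv2.INTER_CUBIC))
cv2.imwrite("pics/fin.png",np.hstack(out))
E
```

```text
[0.39225081 0.37651963 0.16812954] [-0.8 -1.3  0. ]
top fin 91 [545.2 102.7] [13.4 28.1] 1.58
top post 37 [504.4 126.8] [12.1 12.8] 88.85
top bar 190 [550.3 130. ] [79.4 11.4] 2.53
top headhigh 1780 [551.5 -28.3] [145.2  52. ] 3.34
top flask [301. 151.  33.  37.] 0.75
top timer [301. 147.  33.  43.] 0.72
top timer [332. 299.  38.  32.] 0.63
top tape [358. 172.  42.  36.] 0.73
top bottle [250. 156.  27.  29.] 0.75
top beaker [464. 194.  46.  40.] 0.68
top beaker [333. 300.  36.  30.] 0.55
scene bottle [220. 227.  16.  17.] 0.47
```

View pics/fin.png

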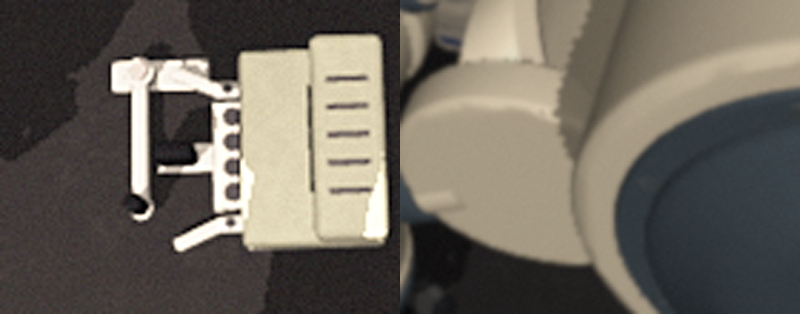

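```bash
python3 -c "
from h import *
print(env.sign_off())"
```

```text
the job is handed in; nothing more can be done
None
```

The carrier is home against the stop and the gate arm is fully across behind its handle. I handed the job in at about 16.5 s with the arm clear of everything.

- **Carrier:** I gripped it by its fin, aligned it with the channel and slid it in. The force rose to about 38 N on the wrist exactly where the stop was predicted. I then relaxed, released and lifted.
- **Gate:** I held the post loosely between the fingers and swung it round to its end stop, where the force rose to about 29 N. I then backed off and withdrew.

| Last check (top camera, reader frame) | Measured | Nominal |
|---|---|---|
| Handle, x | about −81 mm | −82 mm |
| Gate post, x | about −107.5 mm | −109 mm |
| Gate post, y | −38 mm | −38 mm |

- **Reader head:** It was not struck and measured in the same place before and after.
- **Bystanders:** The flask, tape, bottle and timer stayed at the same pixels in the top view.
- **Checks that fell short:**
  - The last scene-camera view was blocked by the arm, so the final check rests on the top camera alone.
  - The beaker was never clearly identified. The networks labelled one object both "bottle" and "beaker", but it did not move and the arm was never low near it.
  - The head-based and guide-based readings of the channel centreline differed by about 2 mm. I followed the guides, and the carrier went in with under 1 N of side force until it met the stop.

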